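# Shut down the specimen vacuum station in the safe order

### The job

Shut down the small vacuum station so that the specimen chamber keeps its vacuum and the pump is not stopped against a vacuum: with light fingertip touches, first push the chamber valve's ball-knobbed lever fully over to closed, towards the front of the station; then push the vent valve's lever fully over to open, towards the back; only then press down the raised front end of the rocker switch on the pump to turn it off. Leave it so, with your hand clear. Do not lift or shift the station, lean hard on anything, or disturb the things round it.

Things in the scene. Friction and masses are not known exactly. Their poses are not given: they have to be found in the camera images.
- station: vacuum station, about 4 kg, loose on rubber feet: a plate 250 mm deep (x) by 160 wide (y) with a valve block across its front, a clear chamber back left, a grey pump back right. Origin: centre of underside, on the bench; x to its back (away from the robot, within 0.12 rad), y to its left, z up. It stands right of the sink and slides if shoved with about 20 N; a touch over 25 N is too hard
- chamber_pivot (a point): pivot pin (along the station's y) of the left lever, 72 mm above the bench, 60 mm in front of the station's centre. The valve block under it is 34 mm deep (x), 128 mm wide, top at z = 53 mm; the bonnet and cheeks round the pin reach z = 80 mm. Behind the block, up to the chamber 92 mm behind the pin, there are only tubes below z = 46 mm
- vent_pivot (a point): pivot pin (along the station's y) of the right lever, 88 mm to the right of the left one; same valve body. Behind it tubes below z = 46 mm and, 67 mm behind the pin, the pump's round head, 65 mm high
- switch_pivot (a point): pivot of the pump's rocker, 86 mm above the bench, in the middle of a black bezel 55 mm (x) by 34 mm whose rim is 82 mm high; the pump's grey housing round it is 100 x 70 mm, top at z = 74 mm. To the right of the station, 10 to 40 mm away, stands a microscope: stage 96 mm high, body up to 176 mm
- chamber_lid (a point): top of the black knob on the chamber's lid, the highest point of the station (116 mm); the round chamber below has a diameter of 79 mm, its lid is 101 mm high; leave alone
- gauge (a point): centre of the dial face (d 43 mm) of the round gauge leaning back on the front of the valve block, midway between the levers; reaches z = 71 mm; leave alone
- chamber_valve (a joint): left lever, chamber valve. 0 rad = closed, leaning 0.6 rad from upright to the station's front (-x); 0.6 = upright; 1.2 = open, leaning 0.6 rad to the back; stops at both ends. Starts open, 1.0 to 1.2. Stays where it is left (friction); about 1 N at the knob moves it. Closed counts below 0.25
- chamber_valve_tip (a point): centre of the black ball knob (d 17 mm) of the chamber valve's lever, 50 mm from its pivot; the steel rod below is 7 mm thick
- vent_valve (a joint): right lever, vent valve (lets air in through the brass silencer). 0 rad = closed, leaning 0.6 rad to the front; 1.2 = open, leaning 0.6 rad to the back; stops at both ends. Starts closed, 0 to 0.2. Stays where it is left (friction); about 1 N moves it. Open counts above 0.95
- vent_valve_tip (a point): point on the axis of the vent valve's lever, 50 mm from its pivot; the dark tapered handle (no ball, d 8 to 13 mm) runs from 30 to 58 mm from the pivot
- pump_switch (a joint): black rocker on the pump, 44 mm long (along the station's x) by 25 mm wide, pivoting in its middle. 0 rad = on, its back half down and level, its front half raised 0.40 rad; 0.40 = off, its front half down and level, at z = 86 mm above the bench. Starts on; friction holds it; 2 to 3 N on the front end tips it. Off counts above 0.24
- switch_front (a point): point on the top face of the rocker's front half, 14.5 mm in front of its pivot: press here, straight down about 5 mm
- notebook: dark red notebook 150 x 107 x 12 mm lying on the bench left of the sink, beside the tall water purifier (435 mm high, from x = 0.46 to 0.72 m, y over 0.47 m: keep the arm clear of it); origin: centre of the underside; leave alone
- tweezers_fine: tweezers 118 mm long, 10 mm high, lying across just in front of the station; origin: centre of the underside; leave alone
- sample_bottle: small white bottle with green cap, d 41, 82 mm high, standing behind the station's right part; origin: centre of the underside; leave alone
- stub_box: flat grey box 64 x 86 x 24 mm lying on the notebook; origin: centre of the underside; leave alone
- petri_dish: covered glass dish d 58, 15 mm high, at the front edge of the bench before the sink; origin: centre of the underside; leave alone
- eyepiece: spare eyepiece, black top, d 34, 45 mm high, at the front edge before the sink; origin: centre of the underside; leave alone
- beaker: clear beaker d 46, 60 mm high, at the front edge before the sink; origin: centre of the underside; leave alone

How it is judged:
By the outcome, as a careful person would: the job done as asked, in the order asked, and still so for the second after the job is handed in, with the robot touching nothing.
It also fails if it takes over 54 s, if anything falls off the work surface, if the arm or the gripper's body presses on something with over 40 N, if the wrist force passes 120 N, or if a joint passes its speed limit or range.

### The arm

A 6-joint arm with a two-finger parallel gripper is mounted at the origin on a cart in front of the work surface, level with it; the furniture and walls round the work are solid. World frame = base frame: x ahead of the robot, y to its left, z up, the work surface at z = 0. Lengths are in m, angles in rad, forces in N, time in s.
With the tool pointing down it reaches from about 0.375 to 0.9 m from the base axis. Payload 3.1 kg.
Tool frame: the origin (TCP) lies at the very end of the fingers, on their centre line; the grasp point (between the pads) lies 19 mm behind it; z points along the fingers, y is the line along which they close (so a half turn about z gives the same grasp; the last joint's range is limited). The gripper opens to 85 mm and grips with 20 to 120 N. Pads are 22 mm wide; open, the fingers measure 114 mm over their backs; the gripper's body (76 mm by 85 mm) begins 54 mm behind the grasp point. The pads swing forward as they close: fully open they stand 13 mm farther back than shut.
Start: joints at [-1.288, 0.527, 1.433, -0, 1.181, -0.178], TCP at [0.278, -0.56, 0.231] pointing down, gripper open.
Joint ranges: [-3.08, 3.08], [-0.75, 2.2], [0.22, 2.44], [-1.43, 4.57], [0, 2.65], [-2.85, 2.85]. Speed limits (rad/s): [2.79, 2.79, 3.14, 3.14, 3.14, 3.14].

### API

Orientations are given as a unit quaternion [x, y, z, w].
In Python, from station import sense, snapshot, camera_params, sign_off gives the robot as it stands.
- The arm moves only by the shell command python3 -m handwheel 'ROWS' [OPENING] [FORCE]. ROWS is JSON, a list that holds one entry, the list of rows, each a list of 4 numbers: the shift along the tool's x, y, z in units of 25 mm (1.0 is 25 mm), then the turn about the tool's z in units of 6 degrees (1.0 is 6 degrees). A call has 1 to 20 rows; each row shifts and turns the commanded pose from where the row before left it, along the tool's axes as they then stand; what a row does not reach is not made up. A row lasts 1/8 s, in which the tool goes at most 62.5 mm and 10.7 degrees, less where a joint would pass 70% of its speed; a pose out of reach is approached as far as the arm can. A call is refused whole if a number of a shift passes 1 or a number of a turn 1, either way. A call with a gripper value outside its range is refused whole. OPENING is the finger opening in mm, from 0 to 85.4, set as the call begins (- or left out, the last holds). The fingers move at their own pace and stop on an object; FORCE is the grip in N (left out, the last holds). Time passes only in rows, so rows that do not move let the fingers close. It gives the time, the measured TCP pose, the force, the opening and the grip force at its end, in the units of the state.
- sense(): the state, without advancing time (a new reading comes with each control period).
- snapshot(name): name is "scene" or "top" or "wrist"; returns (picture, depth): 420x560x3 uint8, red, green, blue; 420x560 float32, m along the optical axis (not along the pixel's ray), 0 where there is no reading.
- camera_params(name): a dict with "mtx" (3x3 intrinsics, pixels), "D" ([k1, k2, p1, p2, k3] as OpenCV has them; the pictures are not rectified), "extrinsics" (4x4, takes a point from camera to world coordinates); the wrist camera has in their place "hand_eye" (4x4, takes a point from camera to tool coordinates, whose origin is the TCP and whose axes are the flange's). Camera axes: x right, y up, looking along -z (the intrinsics and any distortion apply to the point x, -y, -z); pixel columns grow to the right and rows downward; lengths in m; the calibration is good to about 2 mm. A picture is of the moment at which its call begins: read the wrist's pose just before it. camera_params takes no time and is no camera call.
- sign_off(): hands the job in; it is judged then, once.
The state is a dict: "t": time; "q": joint angles; "qd": joint speeds; "tau": joint torques, N m; "tcp_pos": TCP position; "tool_rot": TCP orientation; "force": force on the tool from outside, world axes, zero at the start; "ft_torque": the same for the moment, N m; "finger_gap": opening from 0.0 (shut) to 1.0 (fully open); "gripper_force": force on a finger pad.
Only numpy, scipy, OpenCV 4.12 (cv2) and the standard library are available. Lean on these libraries where they do the work, as an engineer would, in place of code of your own. Each camera call takes 0.05 s, during which the arm holds its last target. There are 200 camera calls.

## Working session

There is one attempt and no reset: what is moved stays moved. The work goes in short steps, Python scripts to look and compute and a shell command to move; the robot and the scene stay as the last step left them, time stands still between calls to the robot, and variables do not carry over. Pictures are saved under pics/ and viewed, at most 10 in all, crops included, and the job is handed in when it is done.

```bash
mkdir -p pics; ls; cat > h.py <<'E'
import numpy as np, cv2
from station import sense, snapshot, camera_params
def save(name,fn):
    p,d=snapshot(name); cv2.imwrite('pics/'+fn+'.png',p[:,:,::-1]); np.save('pics/'+fn+'.npy',d); return p,d
def ray(name,uv,E=None):
    c=camera_params(name); n=cv2.undistortPoints(np.array([[uv]],float),np.array(c['mtx']),np.array(c['D']))[0,0]
    E=np.array(c['extrinsics']) if E is None else E
    return E[:3,3],E[:3,:3]@np.array([n[0],-n[1],-1.])
def onz(name,uv,z):
    o,d=ray(name,uv); return o+d*(z-o[2])/d[2]
def atd(name,uv,dep):
    o,d=ray(name,uv); return o+d*dep
def proj(name,P):
    c=camera_params(name); E=np.linalg.inv(np.array(c['extrinsics'])); p=E[:3,:3]@np.array(P)+E[:3,3]
    return cv2.projectPoints(np.array([[p[0],-p[1],-p[2]]]),np.zeros(3),np.zeros(3),np.array(c['mtx']),np.array(c['D']))[0].ravel()
E
python3 - <<'E'
from h import *
save('scene','scene1');save('top','top1')
for n in('scene','top'):print(np.round(camera_params(n)['extrinsics'],3),camera_params(n)['mtx'])
s=sense();print(s['tcp_pos'],s['tool_rot'],s['t'],s['finger_gap'])
E
```

```text
pics
[[ 0.415  0.373 -0.83  -0.222]
 [-0.91   0.169 -0.379 -0.315]
 [-0.001  0.912  0.409  0.483]
 [ 0.     0.     0.     1.   ]] [[393.76064171   0.         282.81939103]
 [  0.         393.76064171 212.48456901]
 [  0.           0.           1.        ]]
[[ 0.01   0.974 -0.226  0.325]
 [-1.     0.009 -0.004  0.066]
 [-0.002  0.226  0.974  1.163]
 [ 0.     0.     0.     1.   ]] [[395.45350899   0.         285.20289889]
 [  0.         395.45350899 209.51859967]
 [  0.           0.           1.        ]]
[ 0.27776075 -0.55915723  0.23045735] [ 9.73571114e-01  2.28382022e-01 -6.16590729e-05 -9.66753446e-04] 0.1 0.9988282686397987
```

View pics/top1.png

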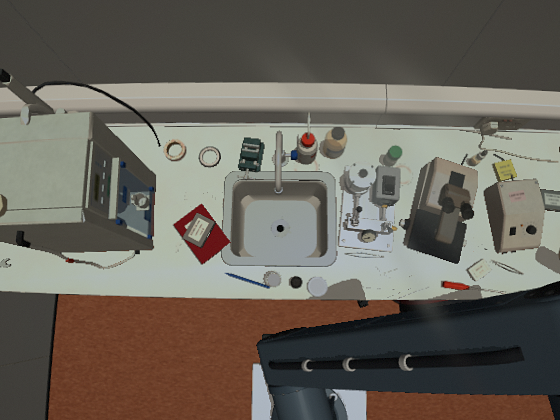

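View pics/scene1.png

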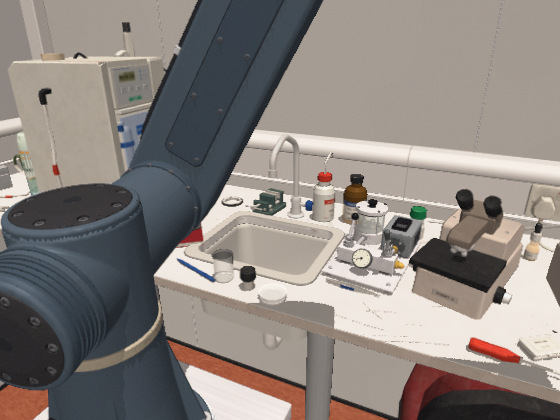

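The top view shows the station at about (367,210), with the chamber at (358,178), the pump at (388,185) and the gauge at (368,237). In the scene view it is at about (370,250). Next I'll enlarge both.

```bash
python3 - <<'E'
import cv2,numpy as np
a=cv2.resize(cv2.imread('pics/top1.png')[145:265,330:420],None,fx=4.9,fy=4.9,interpolation=cv2.INTER_CUBIC)[:588,:400]
b=cv2.resize(cv2.imread('pics/scene1.png')[190:300,315:435],None,fx=3.3,fy=3.3,interpolation=cv2.INTER_CUBIC)
o=np.zeros((588,800,3),np.uint8);o[:a.shape[0],:a.shape[1]]=a;o[:b.shape[0],404:404+396]=b[:,:396];cv2.imwrite('pics/c1.png',o)
E
```

```text
(no output)
```

View pics/c1.png

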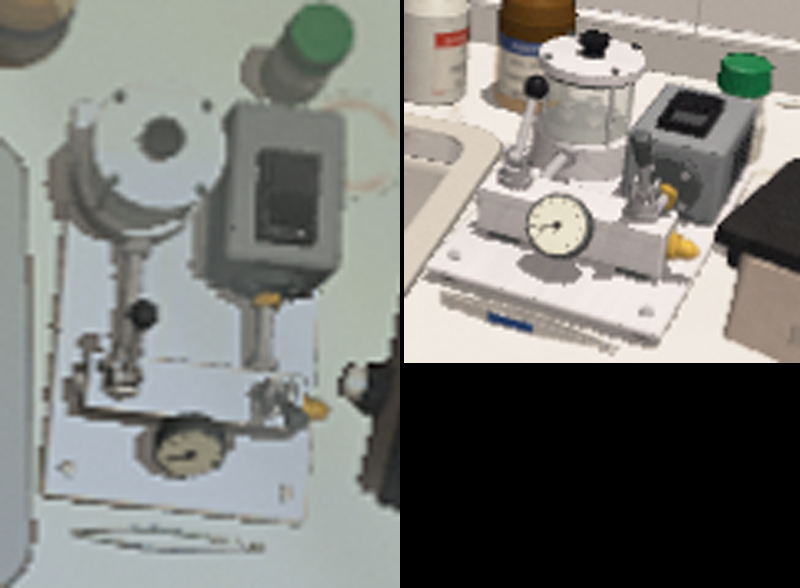

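The crop shows the ball knob at top pixel (359,209), leaning back (open). The vent handle near (388,229) leans to the front. The rocker bezel is at (389,185), the lid knob at (363,173), and the tweezers lie in front of the plate.

```bash
cat >> h.py <<'E'
def tri(r1,r2):
    (o1,d1),(o2,d2)=r1,r2; A=np.array([d1,-d2]).T; s=np.linalg.lstsq(A,o2-o1,rcond=None)[0]
    a,b=o1+d1*s[0],o2+d2*s[1]; return (a+b)/2,np.linalg.norm(a-b)
E
python3 - <<'E'
from h import *
T=lambda u,v:(330+(u-2)/4.9,145+(v-2)/4.9)
S=lambda u,v:(315+(u-404-1.2)/3.3,190+(v-1.2)/3.3)
for n,t,s,z in(('lid',(162,138),(594,36),.116),('ball',(144,314),(537,87),.115),('bezel',(288,197),(691,115),.084),('vtip',(292,412),(640,138),.11),('gauge',(190,450),(558,226),.05)):
    p,e=tri(ray('top',T(*t)),ray('scene',S(*s)));print(n,p.round(4),round(e,4),onz('top',T(*t),z).round(4),onz('scene',S(*s),z).round(4))
for t in((45,495),(302,520),(318,300)):print(onz('top',T(*t),.012).round(4))
c=camera_params('wrist');print(np.round(c['hand_eye'],3),c['mtx'][0])
E
```

```text
lid [ 0.6745 -0.1447  0.1168] 0.0011 [ 0.6746 -0.1443  0.116 ] [ 0.677  -0.1448  0.116 ]
ball [ 0.5714 -0.1302  0.1159] 0.0007 [ 0.5718 -0.1307  0.115 ] [ 0.573  -0.1295  0.115 ]
bezel [ 0.6516 -0.2246  0.0783] 0.0012 [ 0.6501 -0.2236  0.084 ] [ 0.6387 -0.2254  0.084 ]
vtip [ 0.5161 -0.21    0.1194] 0.0005 [ 0.5179 -0.2127  0.11  ] [ 0.535 -0.207  0.11 ]
gauge [ 0.5055 -0.1667  0.0517] 0.0007 [ 0.5059 -0.1674  0.05  ] [ 0.508  -0.1658  0.05  ]
[ 0.4842 -0.0871  0.012 ]
[ 0.47   -0.2417  0.012 ]
[ 0.6059 -0.2583  0.012 ]
[[-0.001  0.957  0.289  0.074]
 [ 1.     0.001  0.001  0.   ]
 [ 0.001  0.289 -0.957 -0.144]
 [ 0.     0.     0.     1.   ]] [343.56463977   0.         279.72608621]
```

```bash
python3 -m handwheel '[[[0,0,-0.7,0.9],[0,0,-0.7,0.9],[0,0,0,0.9],[0,0,0,0.9],[0,0,0,0.9],[0,0,0,0.8],[0,0,0,0]]]' 0; python3 -m handwheel '[[[0.6,-0.9,0,0],[0.6,-0.9,0,0],[0.6,-0.9,0,0],[0.6,-0.9,0,0],[0.6,-0.9,0,0],[0.6,-0.9,0,0],[0.6,-0.9,0,0],[0.6,-0.9,0,0],[0.6,-0.9,0,0],[0.6,-0.9,0,0],[0.6,-0.9,0,0],[0.6,-0.9,0,0],[0.6,-0.9,0,0],[0.6,-0.9,0,0],[0.6,-0.9,0,0],[0.6,-0.9,0,0],[0.6,-0.9,0,0],[0.6,-0.9,0,0],[0,0,0,0],[0,0,0,0]]]'
python3 - <<'E'
from h import *
from scipy.spatial.transform import Rotation as R
s=sense();np.save('w1pose.npy',np.r_[s['tcp_pos'],s['tool_rot']]);save('wrist','w1')
print(s['t'],s['tcp_pos'],R.from_quat(s['tool_rot']).as_matrix().round(3),s['force'],s['q'])
im=cv2.imread('pics/w1.png');cv2.imwrite('pics/w1v.png',cv2.resize(im,(800,600)))
E
```

```text
t: 0.98
tcp_pos: [0.2778, -0.5594, 0.2658]
tool_rot: [0.999, -0.047, -0.0, -0.001]
force: [-0.1, 0.2, 0.7]
finger_gap: -0.003
gripper_force: 0.0
t: 3.48
tcp_pos: [0.5843, -0.1812, 0.2662]
tool_rot: [0.999, -0.046, -0.0, -0.0]
force: [1.5, -0.3, -0.2]
finger_gap: 0.002
gripper_force: 0.0
3.475 [ 0.58428449 -0.18122824  0.26615907] [[ 0.996 -0.093 -0.001]
 [-0.093 -0.996  0.   ]
 [-0.001 -0.    -1.   ]] [ 1.51836227 -0.30557188 -0.19702285] [-4.83039843e-01  4.73509653e-01  1.42661027e+00 -3.87444752e-04
  1.24240022e+00  1.18069964e+00]
```

View pics/w1v.png

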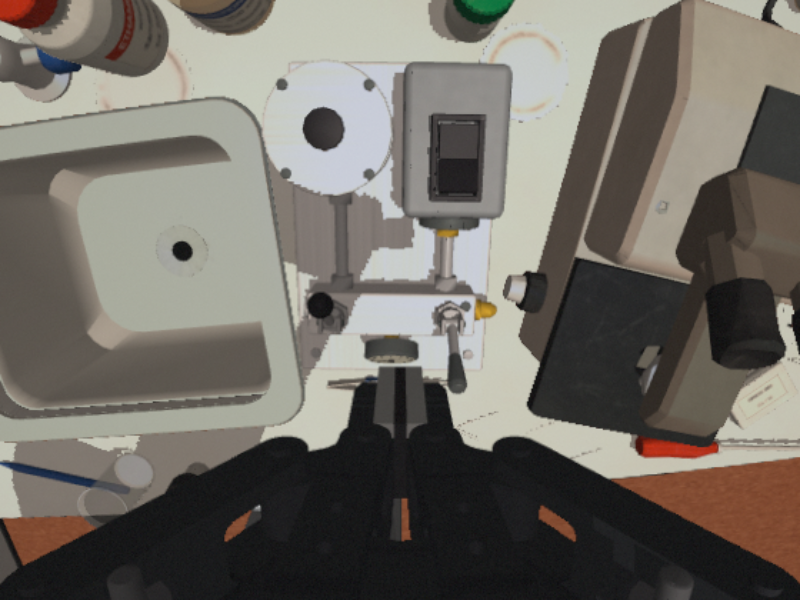

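The wrist view is aligned with the station. The ball knob is at (320,305), the vent handle tip at (457,380), the bezel centre at (458,157) and the lid knob at (323,128). The gauge is at (391,350), and the microscope's left edge runs from (530,400) to (610,40).

```bash
cat >> h.py <<'E'
from scipy.spatial.transform import Rotation as R
def wE(p):
    M=np.eye(4);M[:3,3]=p[:3];M[:3,:3]=R.from_quat(p[3:]).as_matrix();return M@np.array(camera_params('wrist')['hand_eye'])
E
python3 - <<'E'
from h import *
E=wE(np.load('w1pose.npy'));d=np.load('pics/w1.npy')
W=lambda u,v:((u+.5)*.7-.5,(v+.5)*.7-.5)
S=lambda u,v:(315+(u-404-1.2)/3.3,190+(v-1.2)/3.3)
T=lambda u,v:(330+(u-2)/4.9,145+(v-2)/4.9)
def onzw(uv,z):
    o,r=ray('wrist',uv,E);return o+r*(z-o[2])/r[2]
def dep(uv):
    o,r=ray('wrist',uv,E);return o+r*d[int(round(uv[1])),int(round(uv[0]))]
for n,w,t,s,z in(('lid',(323,128),(162,138),(594,36),.116),('ball',(320,305),(144,314),(537,87),.115),('bezel',(458,157),(288,197),(691,115),.082),('vtip',(457,380),(292,412),(640,138),.12)):
    r=ray('wrist',W(*w),E)
    print(n,onzw(W(*w),z).round(4),dep(W(*w)).round(4),*[x for x in tri(r,ray('scene',S(*s)))],tri(r,ray('top',T(*t)))[0].round(4))
x=np.array([.9958,-.0922])
o=dep(W(458,157))[:2]
# max height map right of the station near the switch / levers
H,Wd=d.shape
pts=np.array([dep((u,v)) for v in range(0,300,3) for u in range(340,560,3) if d[v,u]>0])
for lo,hi in((.45,.5),(.5,.55),(.55,.6),(.6,.65),(.65,.7)):
    m=(pts[:,0]>lo)&(pts[:,0]<hi)&(pts[:,1]<-.258)
    for h in(.09,.13,.16):
        k=m&(pts[:,2]>h)
        print(lo,h,pts[k,1].max().round(3) if k.any() else None,end=' | ')
    print()
E
```

```text
lid [ 0.6763 -0.1457  0.116 ] [ 0.6763 -0.1457  0.1163] [ 0.67621718 -0.14532186  0.11628636] 0.0007962569163548649 [ 0.6764 -0.1451  0.1112]
ball [ 0.5714 -0.1293  0.115 ] [ 0.574  -0.131   0.1235] [ 0.57167842 -0.1296029   0.11566362] 0.0003998108704002423 [ 0.5717 -0.13    0.1167]
bezel [ 0.6524 -0.225   0.082 ] [ 0.6525 -0.2245  0.0871] [ 0.65222631 -0.22471315  0.07785543] 0.0015553216506253742 [ 0.6523 -0.2256  0.0765]
vtip [ 0.514  -0.2117  0.12  ] [ 0.5157 -0.2114  0.1235] [ 0.51406498 -0.21084168  0.12036488] 0.0016127793596378325 [ 0.5154 -0.2105  0.1221]Traceback (most recent call last):
  File "<stdin>", line 17, in <module>
  File "<stdin>", line 9, in dep
  File "h.py", line 6, in ray
    c=camera_params(name); n=cv2.undistortPoints(np.array([[uv]],float),np.array(c['mtx']),np.array(c['D']))[0,0]
ValueError: time passes only in moves, steps and waits
```

```bash
python3 - <<'E'
from h import *
E=wE(np.load('w1pose.npy'));d=np.load('pics/w1.npy');c=camera_params('wrist')
v,u=np.mgrid[0:300:2,340:560:2];v=v.ravel();u=u.ravel()
n=cv2.undistortPoints(np.c_[u,v].astype(float)[:,None],np.array(c['mtx']),np.array(c['D']))[:,0]
D=d[v,u];pts=E[:3,3]+(np.c_[n[:,0],-n[:,1],-np.ones(len(n))]*D[:,None])@E[:3,:3].T;pts=pts[D>0]
for lo in np.arange(.45,.72,.04):
    m=(pts[:,0]>lo)&(pts[:,0]<lo+.04)&(pts[:,1]<-.262)
    print(round(lo,2),[(h,pts[m&(pts[:,2]>h),1].max().round(3)) for h in(.03,.06,.09,.13,.16,.19) if (m&(pts[:,2]>h)).any()])
E
```

```text
0.45 [(0.03, np.float64(-0.265)), (0.06, np.float64(-0.265)), (0.09, np.float64(-0.265)), (0.13, np.float64(-0.324))]
0.49 [(0.03, np.float64(-0.272)), (0.06, np.float64(-0.272)), (0.09, np.float64(-0.272)), (0.13, np.float64(-0.324)), (0.16, np.float64(-0.339))]
0.53 [(0.03, np.float64(-0.262)), (0.06, np.float64(-0.283)), (0.09, np.float64(-0.283)), (0.13, np.float64(-0.326)), (0.16, np.float64(-0.326)), (0.19, np.float64(-0.326))]
0.57 [(0.03, np.float64(-0.296)), (0.06, np.float64(-0.296)), (0.09, np.float64(-0.296)), (0.13, np.float64(-0.316)), (0.16, np.float64(-0.33)), (0.19, np.float64(-0.33))]
0.61 [(0.03, np.float64(-0.313)), (0.06, np.float64(-0.316)), (0.09, np.float64(-0.318)), (0.13, np.float64(-0.32)), (0.16, np.float64(-0.349))]
0.65 [(0.03, np.float64(-0.326)), (0.06, np.float64(-0.327)), (0.09, np.float64(-0.331)), (0.13, np.float64(-0.331))]
0.69 [(0.03, np.float64(-0.262)), (0.06, np.float64(-0.262)), (0.09, np.float64(-0.344))]
```

```bash
python3 -m handwheel '[[[0.2,-1,0,0],[0.15,-1,0,0],[0,0,0.9,0],[0,0,0.9,0],[0,0,0.9,0],[0,0,0.9,0],[0,0,0.9,0],[0,0,0.9,0],[0,0,0.7,0],[0,0,0.4,0],[0,0,0,0],[0,0,0,0]]]'
python3 - <<'E'
from h import *
save('scene','s2');im=cv2.imread('pics/s2.png')[150:290,290:450];cv2.imwrite('pics/s2v.png',cv2.resize(im,None,fx=4,fy=4,interpolation=cv2.INTER_CUBIC))
E
```

```text
t: 5.03
tcp_pos: [0.5988, -0.1333, 0.1045]
tool_rot: [0.999, -0.047, 0.001, 0.0]
force: [0.4, 0.0, -0.3]
finger_gap: -0.008
gripper_force: 0.0
```

View pics/s2v.png

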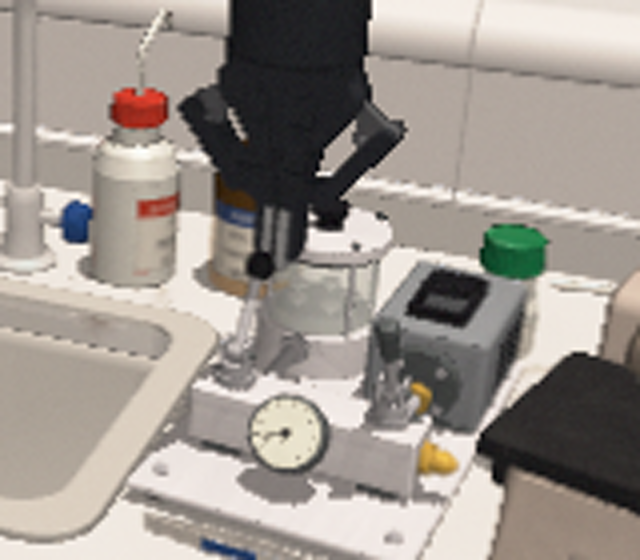

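The closed fingertips are just behind the ball at (262,262), and everything is undisturbed. Next I'll push it forward.

```bash
python3 -m handwheel '[[[-0.2,0,0,0],[-0.2,0,0,0],[-0.2,0,0,0],[-0.2,0,0,0],[-0.2,0,0,0],[-0.2,0,0,0],[-0.2,0,0,0],[-0.2,0,0,0],[-0.2,0,0,0],[-0.2,0,0,0],[0,0,0,0]]]';python3 -m handwheel '[[[-0.1,0,0,0],[0,0,0,0]]]';python3 -m handwheel '[[[-0.06,0,0,0],[0,0,0,0]]]'
```

```text
t: 6.45
tcp_pos: [0.5474, -0.1281, 0.1035]
tool_rot: [0.999, -0.047, -0.001, -0.0]
force: [0.2, 0.6, -0.0]
finger_gap: 0.0
gripper_force: 0.0
t: 6.7
tcp_pos: [0.5458, -0.1281, 0.1038]
tool_rot: [0.999, -0.047, -0.0, -0.0]
force: [-0.3, -0.1, -0.2]
finger_gap: -0.002
gripper_force: 0.2
t: 6.95
tcp_pos: [0.5446, -0.128, 0.1038]
tool_rot: [0.999, -0.047, 0.0, 0.0]
force: [1.3, 0.6, -1.0]
finger_gap: -0.001
gripper_force: 0.5
```

```bash
for i in 1; do python3 -m handwheel '[[[-0.06,0,0,0],[0,0,0,0]]]';done;python3 -m handwheel '[[[-0.06,0,0,0],[0,0,0,0]]]'; python3 - <<'E'
from h import *
save('scene','s3');im=cv2.imread('pics/s3.png')[150:290,290:450];cv2.imwrite('pics/s3v.png',cv2.resize(im,None,fx=4,fy=4,interpolation=cv2.INTER_CUBIC))
E
```

```text
t: 7.2
tcp_pos: [0.543, -0.1279, 0.1039]
tool_rot: [0.999, -0.047, 0.0, 0.0]
force: [1.1, -1.1, -0.7]
finger_gap: 0.003
gripper_force: 0.5
t: 7.45
tcp_pos: [0.5414, -0.1277, 0.1039]
tool_rot: [0.999, -0.047, 0.0, 0.0]
force: [1.6, 0.8, -0.4]
finger_gap: -0.001
gripper_force: 0.5
```

View pics/s3v.png

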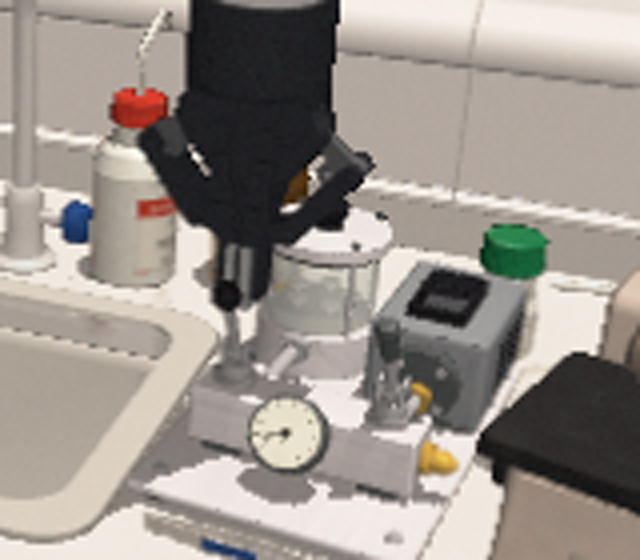

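The ball is now at (228,293), with the fingers still behind it. I'll measure its position.

```bash
python3 - <<'E'
from h import *
for z in(.113,.12):print(onz('scene',(290+228/4-.4,150+293/4-.4),z))
E
python3 -m handwheel '[[[-0.12,0,0,0],[0,0,0,0]]]';python3 -m handwheel '[[[-0.12,0,0,0],[0,0,0,0]]]'
```

```text
[ 0.53503059 -0.12132107  0.113     ]
[ 0.52069843 -0.12499165  0.12      ]
t: 7.75
tcp_pos: [0.5381, -0.1273, 0.1038]
tool_rot: [0.999, -0.047, -0.0, -0.0]
force: [1.3, -0.5, -0.2]
finger_gap: -0.001
gripper_force: 0.4
t: 8.0
tcp_pos: [0.536, -0.1272, 0.1039]
tool_rot: [0.999, -0.047, 0.001, 0.0]
force: [3.6, -0.2, -0.8]
finger_gap: -0.001
gripper_force: 1.4
```

```bash
python3 -m handwheel '[[[-0.08,0,0,0],[0,0,0,0]]]'; python3 - <<'E'
from h import *
p,_=save('scene','s4');im=cv2.imread('pics/s4.png')[150:290,290:450];cv2.imwrite('pics/s4v.png',cv2.resize(im,None,fx=4,fy=4,interpolation=cv2.INTER_CUBIC))
a=cv2.imread('pics/s3.png').astype(int);b=cv2.imread('pics/scene1.png').astype(int);c=cv2.imread('pics/s4.png').astype(int)
for y0,y1,x0,x1 in((240,285,350,400),):   # gauge region shift
    f=lambda i:cv2.cvtColor(i.astype(np.uint8),6)[y0:y1,x0:x1].astype(np.float32)
    print(cv2.phaseCorrelate(f(b),f(c)))
E
```

```text
t: 8.25
tcp_pos: [0.5358, -0.1274, 0.104]
tool_rot: [0.999, -0.048, 0.003, 0.0]
force: [6.2, 0.8, -3.9]
finger_gap: -0.0
gripper_force: 3.1
((0.06511394146337679, 0.21794213175598287), 0.9173789956834582)
```

View pics/s4v.png

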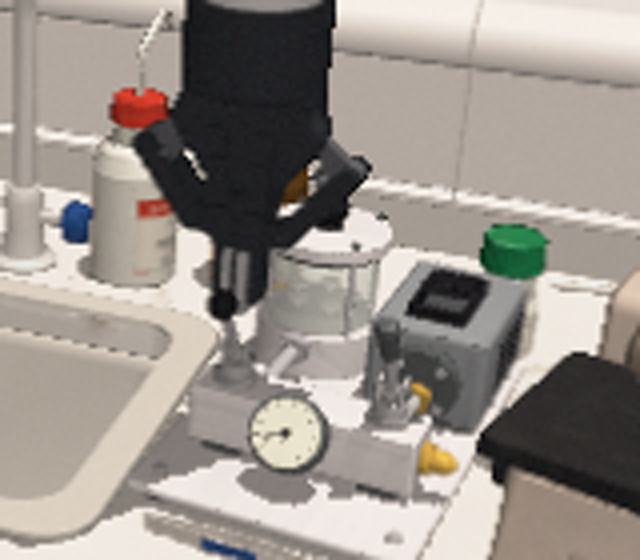

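The lever is at its stop: the TCP stalled at 6 N and the station hasn't moved. Now I'll back off, lift, and move in front of the vent lever.

```bash
python3 -m handwheel '[[[0.5,0,0,0],[0,0,-1,0],[0,0,-1,0],[-0.5,0.85,0,0],[-0.5,0.85,0,0],[-0.5,0.85,0,0],[-0.6,0.85,0,0],[0,0,0,0],[0,0,1,0],[0,0,0.9,0],[0,0,0,0],[0,0,0,0]]]'
python3 - <<'E'
from h import *
save('scene','s5');im=cv2.imread('pics/s5.png')[150:290,290:450];cv2.imwrite('pics/s5v.png',cv2.resize(im,None,fx=4,fy=4,interpolation=cv2.INTER_CUBIC))
E
```

```text
t: 9.8
tcp_pos: [0.4862, -0.2074, 0.1067]
tool_rot: [0.999, -0.047, 0.0, 0.0]
force: [0.3, -0.5, 0.3]
finger_gap: -0.001
gripper_force: 0.0
```

View pics/s5v.png

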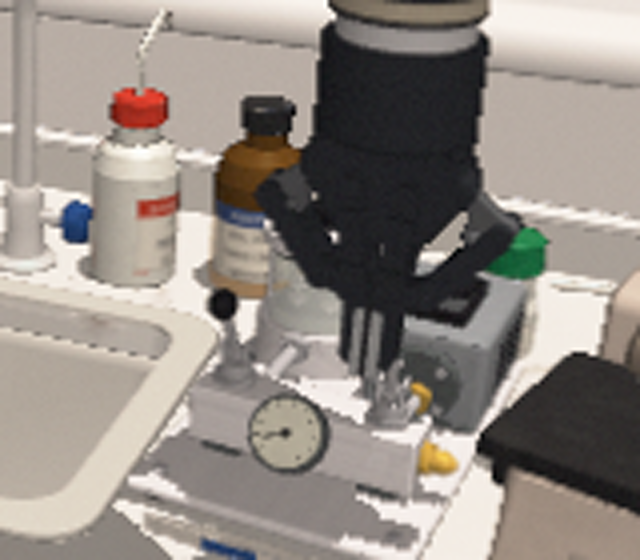

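The chamber lever leans fully forward, with the ball at (222,303). The fingers are in front of the vent handle. Now I'll push back.

```bash
python3 -m handwheel '[[[0.2,0,0,0],[0.2,0,0,0],[0.2,0,0,0],[0.2,0,0,0],[0.2,0,0,0],[0.2,0,0,0],[0.2,0,0,0],[0.2,0,0,0],[0.2,0,0,0],[0.2,0,0,0],[0,0,0,0]]]';python3 -m handwheel '[[[0.12,0,0,0],[0,0,0,0]]]';python3 -m handwheel '[[[0.1,0,0,0],[0,0,0,0]]]'
```

```text
t: 11.22
tcp_pos: [0.5361, -0.2125, 0.1062]
tool_rot: [0.999, -0.047, 0.0, -0.0]
force: [-0.8, 0.9, -0.4]
finger_gap: 0.001
gripper_force: 0.1
t: 11.48
tcp_pos: [0.5387, -0.2127, 0.1063]
tool_rot: [0.999, -0.047, 0.0, -0.0]
force: [-1.1, 0.2, -0.3]
finger_gap: -0.0
gripper_force: 0.3
t: 11.72
tcp_pos: [0.5412, -0.213, 0.1064]
tool_rot: [0.999, -0.047, 0.0, 0.0]
force: [-0.7, 0.6, -0.9]
finger_gap: 0.002
gripper_force: 0.4
```

```bash
python3 -m handwheel '[[[0.1,0,0,0],[0,0,0,0]]]';python3 -m handwheel '[[[0.08,0,0,0],[0,0,0,0]]]';python3 -m handwheel '[[[0.06,0,0,0],[0,0,0,0]]]'
```

```text
t: 11.98
tcp_pos: [0.5438, -0.2133, 0.1064]
tool_rot: [0.999, -0.047, 0.0, 0.0]
force: [-1.5, -0.0, 0.1]
finger_gap: 0.001
gripper_force: 0.4
t: 12.22
tcp_pos: [0.5449, -0.2133, 0.1062]
tool_rot: [0.999, -0.047, -0.001, -0.0]
force: [-2.9, -0.2, -0.3]
finger_gap: 0.001
gripper_force: 1.5
t: 12.48
tcp_pos: [0.5451, -0.2132, 0.1061]
tool_rot: [0.999, -0.047, -0.002, -0.0]
force: [-6.6, -1.3, 1.6]
finger_gap: 0.001
gripper_force: 3.0
```

At the stop again: 6.6 N with no motion. I'll back off, lift, and check with the wrist camera.

```bash
python3 -m handwheel '[[[-0.6,0,0,0],[0,0,-1,0],[0,0,-1,0],[0,0,-1,0],[0,0,-1,0],[0,0,-1,0],[0,0,0,0],[0,0,0,0]]]'
python3 - <<'E'
from h import *
s=sense();np.save('w2pose.npy',np.r_[s['tcp_pos'],s['tool_rot']]);save('wrist','w2');print(s['tcp_pos'])
cv2.imwrite('pics/w2v.png',cv2.resize(cv2.imread('pics/w2.png'),(800,600)))
E
```

```text
t: 13.48
tcp_pos: [0.5316, -0.2119, 0.2306]
tool_rot: [0.999, -0.047, -0.0, -0.0]
force: [-0.4, -0.4, -0.7]
finger_gap: 0.002
gripper_force: 0.0
[ 0.53162366 -0.21189244  0.23061568]
```

View pics/w2v.png

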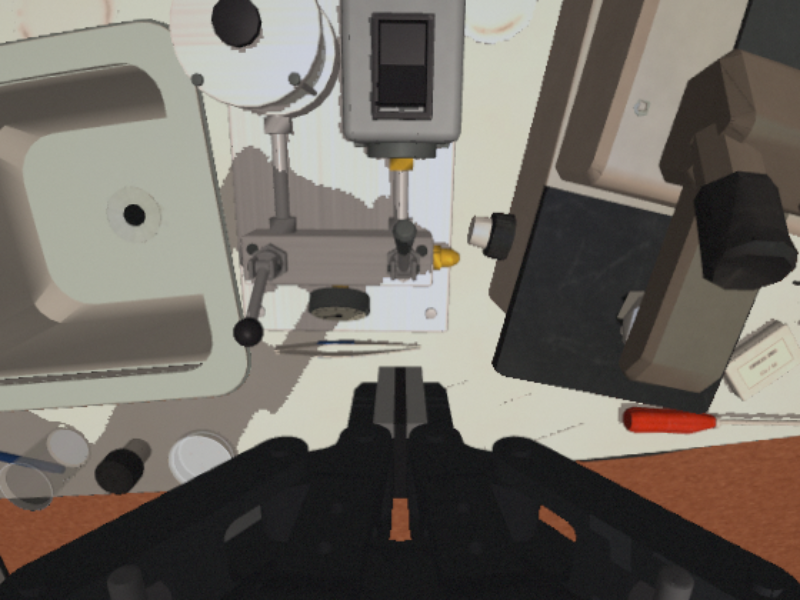

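The ball is forward at (248,332), the vent handle is back at (403,235), and the bezel is centred at (402,66) with the rocker fold at v≈66.

```bash
python3 - <<'E'
from h import *
E=wE(np.load('w2pose.npy'));d=np.load('pics/w2.npy')
for w,z in(((402,66),.083),((402,66),.086),((404,90),.092),((248,332),.113),((237,20),.116)):
    uv=((w[0]+.5)*.7-.5,(w[1]+.5)*.7-.5);o,r=ray('wrist',uv,E)
    print(w,(o+r*(z-o[2])/r[2]).round(4),(o+r*d[int(round(uv[1])),int(round(uv[0]))]).round(4))
E
```

```text
(402, 66) [ 0.6518 -0.2243  0.083 ] [ 0.6512 -0.2242  0.0866]
(402, 66) [ 0.6513 -0.2242  0.086 ] [ 0.6512 -0.2242  0.0866]
(404, 90) [ 0.6382 -0.2241  0.092 ] [ 0.6381 -0.224   0.093 ]
(248, 332) [ 0.5167 -0.1232  0.113 ] [ 0.5194 -0.126   0.1207]
(237, 20) [ 0.6757 -0.1468  0.116 ] [ 0.6754 -0.1471  0.1172]
```

```bash
python3 -m handwheel '[[[0.85,0.05,0,0],[0.85,0,0,0],[0.85,0,0,0],[0.85,0,0,0],[0.8,0,0,0],[0,0,0,0],[0,0,0.9,0],[0,0,0.9,0],[0,0,0.9,0],[0,0,0.9,0],[0,0,0.9,0],[0,0,0.5,0],[0,0,0,0],[0,0,0,0]]]';python3 -m handwheel '[[[0,0,0.12,0],[0,0,0.12,0],[0,0,0,0]]]'
```

```text
t: 15.28
tcp_pos: [0.6368, -0.2235, 0.1071]
tool_rot: [0.999, -0.047, 0.001, 0.0]
force: [0.7, 0.6, -0.1]
finger_gap: 0.001
gripper_force: 0.0
t: 15.65
tcp_pos: [0.6363, -0.2232, 0.1002]
tool_rot: [0.999, -0.047, -0.0, -0.0]
force: [-0.1, 0.3, -0.0]
finger_gap: 0.001
gripper_force: 0.0
```

```bash
python3 -m handwheel '[[[0,0,0.12,0],[0,0,0.1,0],[0,0,0,0]]]';python3 -m handwheel '[[[0,0,0.1,0],[0,0,0,0]]]';python3 -m handwheel '[[[0,0,0.1,0],[0,0,0,0]]]'
```

```text
t: 16.02
tcp_pos: [0.6364, -0.2232, 0.0945]
tool_rot: [0.999, -0.047, -0.0, -0.0]
force: [-0.4, -0.7, -0.1]
finger_gap: -0.003
gripper_force: 0.0
t: 16.27
tcp_pos: [0.6362, -0.2232, 0.0922]
tool_rot: [0.999, -0.047, -0.0, -0.0]
force: [-1.1, -0.3, 0.8]
finger_gap: -0.005
gripper_force: 0.2
t: 16.52
tcp_pos: [0.6364, -0.2233, 0.0896]
tool_rot: [0.999, -0.047, -0.0, -0.0]
force: [-0.1, 0.4, 1.5]
finger_gap: -0.002
gripper_force: 0.2
```

```bash
python3 -m handwheel '[[[0,0,0.08,0],[0,0,0,0]]]';python3 -m handwheel '[[[0,0,0.06,0],[0,0,0,0]]]';python3 -m handwheel '[[[0,0,0.05,0],[0,0,0,0]]]'
```

```text
t: 16.77
tcp_pos: [0.6365, -0.2233, 0.0876]
tool_rot: [0.999, -0.047, 0.0, -0.0]
force: [0.3, 0.5, 0.3]
finger_gap: 0.002
gripper_force: 0.1
t: 17.02
tcp_pos: [0.6366, -0.2233, 0.0862]
tool_rot: [0.999, -0.047, 0.0, 0.0]
force: [0.1, 0.3, 0.5]
finger_gap: 0.0
gripper_force: 0.1
t: 17.27
tcp_pos: [0.6366, -0.2233, 0.0861]
tool_rot: [0.999, -0.047, 0.0, 0.0]
force: [-2.3, 0.5, 4.5]
finger_gap: -0.004
gripper_force: 2.7
```

Bottomed at z = 0.086. I'll lift off, pull back and verify.

```bash
python3 -m handwheel '[[[0,0,-0.5,0],[0,0,-1,0],[0,0,-1,0],[0,0,-1,0],[0,0,-1,0],[0,0,-1,0],[0,0,-1,0],[-0.9,0,0,0],[-0.9,0,0,0],[-0.9,0,0,0],[-0.6,0,0,0],[0,0,0,0],[0,0,0,0]]]'
python3 - <<'E'
from h import *
save('wrist','w3');save('scene','s6')
a=cv2.resize(cv2.imread('pics/w3.png')[:300,120:400],None,fx=1.4,fy=1.4)
b=cv2.resize(cv2.imread('pics/s6.png')[170:300,300:430],None,fx=3,fy=3)
o=np.zeros((430,790,3),np.uint8);o[:420,:392]=a;o[:390,396:786]=b;cv2.imwrite('pics/fin.png',o)
E
```

```text
t: 18.9
tcp_pos: [0.5552, -0.2159, 0.2479]
tool_rot: [0.999, -0.047, 0.001, 0.0]
force: [-0.1, -0.0, -0.2]
finger_gap: 0.003
gripper_force: 0.0
```

View pics/fin.png

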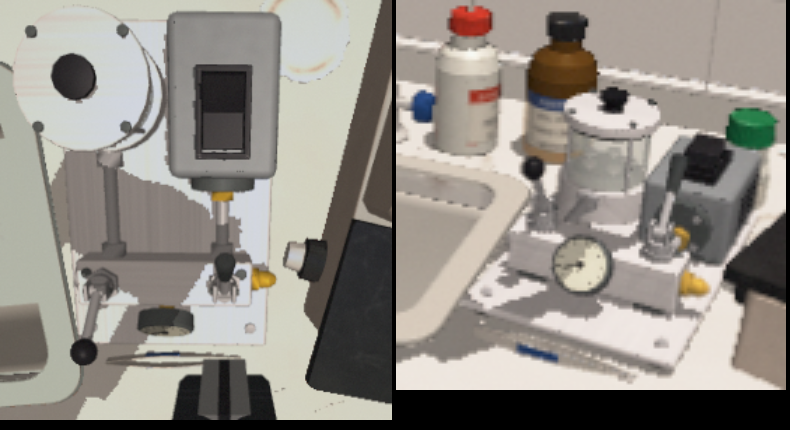

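The ball lever is forward (85,352), the vent handle is back (225,268), and the rocker's back half is now raised (222,90). Station and surroundings are undisturbed, and the hand is clear.

```bash
python3 -c "from station import sign_off; print(sign_off())"
```

```text
the job is handed in; nothing more can be done
None
```

The job is handed in: I closed the chamber valve, then opened the vent valve, then switched the pump off, with light touches (under about 8 N), nothing round it visibly disturbed and the hand clear.

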